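# Sort left and right gel clamps into the wash caddy

## Robot

A 6-joint arm with a two-finger parallel gripper is mounted at the origin on the work surface. World frame = base frame: x ahead of the robot, y to its left, z up, the work surface at z = 0. Lengths are in m, angles in rad, forces in N, time in s.
With the tool pointing down it reaches from about 0.325 to 0.9 m from the base axis. Payload 6.1 kg.
Tool frame: the origin (TCP) lies midway between the tips of the shut fingers; the grasp point (between the pads) lies 19 mm behind it; z points along the fingers, y is the line along which they close (so a half turn about z gives the same grasp; the last joint's range is limited). The gripper opens to 85 mm and grips with 20 to 120 N. Pads are 22 mm wide; open, the fingers measure 114 mm over their backs; the gripper's body (76 mm by 85 mm) begins 54 mm behind the grasp point. The pads swing forward as they close: fully open they stand 13 mm farther back than shut.
Start: joints at [1.219, 0.22, 1.526, -0, 1.395, -0.126], TCP at [0.14, 0.609, 0.231] pointing down, gripper open.
Joint ranges: [-2.98, 2.98], [-0.91, 2.08], [0.09, 2.57], [-1.24, 4.39], [0.2, 2.65], [-2.68, 2.68]. Speed limits (rad/s): [2.57, 2.57, 3.01, 3.14, 3.14, 3.14].

## Interface

Orientations are given as a unit quaternion [x, y, z, w].
In Python, from bench import r gives the robot as it stands.
- The arm moves only by the tool servo_tool, never from a script. Its arguments are lists of equal length, an entry for each row: "delta_rot": the turn, a rotation vector about the tool's x, y, z as a fraction of full scale, a list of three; "travel": the shift along the tool's x, y, z as a fraction of full scale, a list of three; "jaw": the closure, from -1 (fully open) to 1 (shut). A call has 1 to 5 rows; each row is the pose to reach, as a shift and turn from the pose commanded when the call began, along the tool's axes at that moment; what a row does not reach only later rows make up. Full scale, the value 1, is 0.15 m for a shift and 30 degrees for a turn. A row lasts 1/10 s, in which the tool goes at most 50 mm and 8.59 degrees, less where a joint would pass 70% of its speed; a pose out of reach is approached as far as the arm can. A call with a number of a shift or a turn outside -1 to 1 is refused whole. A call with a gripper value outside its range is refused whole. The fingers move at their own pace and stop on an object; "newtons" is the grip in N (left out, the last holds). Time passes only in rows, so rows that repeat a pose let the fingers close. It gives the time, the measured TCP pose, the force, the opening and the grip force at its end, in the units of the state.
- r.state(): the state, without advancing time (a new reading comes with each control period).
- r.grab_frame(name): name is "side" or "top"; returns a dict with "color" (420x560x3 uint8, blue, green, red), "fx", "fy", "cx", "cy" (pixels), "R" (3x3) and "t" (3): a world point X has camera coordinates R X + t. Camera axes: x right, y down, z forward; pixel columns grow to the right and rows downward; lengths in m; the calibration is good to about 2 mm. A picture is of the moment at which its call begins. There is no depth.
- r.finish_job(): hands the job in; it is judged then, once.
The state is a dict: "time": time; "qpos": joint angles; "dq": joint speeds; "effort": joint torques, N m; "tool_pos": TCP position; "tool_rot": TCP orientation; "ft_force": force on the tool from outside, world axes, zero at the start; "wrist_torque": the same for the moment, N m; "grip_width": finger opening in m; "grip_force": force on a finger pad.
Only numpy, scipy, OpenCV 4.12 (cv2) and the standard library are available. Lean on these libraries where they do the work, as an engineer would, in place of code of your own. Each camera call takes 0.05 s, during which the arm holds its last target. There are 200 camera calls.

## Task

Put away the gel-casting clamps: lay both left-hand L-shaped clamps in the blue tray of the caddy and both right-hand ones in the orange tray, each flat on the tray floor with its fin up, set down rather than dropped (seen from above with the foot end pointing away from you, a left-hand clamp's foot sticks out to the left). The T-shaped and the straight clamp belong to another set: leave them, the tube rack and the beaker where they are.

Things in the scene. Friction and masses are not known exactly. Their poses are not given: they have to be found in the camera images.
- left_clamp_a: LEFT-hand clamp, about 60 g, lying flat: yellow bar 70 (x) x 22 (y) x 8 mm, on it a black grip fin 44 (x) x 14 (y) mm, top 42 mm above the underside. At the bar's +x end a yellow foot with a dark screw, 24 mm along x, 8 mm thick, sticks out 26 mm to +y (left): an L, footprint x -35..35, y -11..37 mm. Origin: centre of the bar's underside, below the fin's centre; z up. Belongs in the blue tray.
- left_clamp_b: LEFT-hand clamp, about 60 g, lying flat: yellow bar 70 (x) x 22 (y) x 8 mm, on it a black grip fin 44 (x) x 14 (y) mm, top 42 mm above the underside. At the bar's +x end a yellow foot with a dark screw, 24 mm along x, 8 mm thick, sticks out 26 mm to +y (left): an L, footprint x -35..35, y -11..37 mm. Origin: centre of the bar's underside, below the fin's centre; z up. Belongs in the blue tray.
- right_clamp_a: RIGHT-hand clamp, about 60 g, lying flat: yellow bar 70 (x) x 22 (y) x 8 mm, on it a black grip fin 44 (x) x 14 (y) mm, top 42 mm above the underside. At the bar's +x end a yellow foot with a dark screw, 24 mm along x, 8 mm thick, sticks out 26 mm to -y (right): an L, footprint x -35..35, y -37..11 mm. Origin: centre of the bar's underside, below the fin's centre; z up. Belongs in the orange tray.
- right_clamp_b: RIGHT-hand clamp, about 60 g, lying flat: yellow bar 70 (x) x 22 (y) x 8 mm, on it a black grip fin 44 (x) x 14 (y) mm, top 42 mm above the underside. At the bar's +x end a yellow foot with a dark screw, 24 mm along x, 8 mm thick, sticks out 26 mm to -y (right): an L, footprint x -35..35, y -37..11 mm. Origin: centre of the bar's underside, below the fin's centre; z up. Belongs in the orange tray.
- tee_clamp: look-alike that does not belong: clamp, about 60 g, lying flat: yellow bar 70 (x) x 22 (y) x 8 mm, on it a black grip fin 44 (x) x 14 (y) mm, top 42 mm above the underside. It has a foot on both sides of its +x end, making a T (y from -37 to 37 mm). Origin: centre of the bar's underside, below the fin's centre; z up. Leave it.
- straight_clamp: look-alike that does not belong: clamp, about 60 g, lying flat: yellow bar 70 (x) x 22 (y) x 8 mm, on it a black grip fin 44 (x) x 14 (y) mm, top 42 mm above the underside. It has no foot at all. Origin: centre of the bar's underside, below the fin's centre; z up. Leave it.
- blue_tray: blue open tray for the left-hand clamps, fixed, end to end along x with the other tray in a low white caddy (216 x 148 mm, rim 14 mm high). Outside 102 (x) x 136 (y) mm, inside 96 x 130; wall tops 24 mm and inner floor 4 mm above the origin (centre of the underside, 6 mm over the bench). Takes two clamps side by side, bars along x. Either tray may be the nearer.
- orange_tray: orange open tray for the right-hand clamps, fixed, end to end along x with the other tray in a low white caddy (216 x 148 mm, rim 14 mm high). Outside 102 (x) x 136 (y) mm, inside 96 x 130; wall tops 24 mm and inner floor 4 mm above the origin (centre of the underside, 6 mm over the bench). Takes two clamps side by side, bars along x. Either tray may be the nearer.
- tube_rack: loose orange block rack of small capped tubes, 60 mm (x) by 110 mm (y), 41 mm tall over the caps; origin: centre of its underside. Bystander, leave it.
- beaker: loose empty glass beaker, 52 mm across, 70 mm tall; origin: centre of its underside. Bystander, leave it.

How it is judged:
By the outcome, as a careful person would: the job done as asked, in the order asked, and still so for the second after the job is handed in, with the robot touching nothing.
It also fails if it takes over 99 s, if anything falls off the work surface, if the arm or the gripper's body presses on something with over 40 N, if the wrist force passes 120 N, or if a joint passes its speed limit or range.

## Working session

There is one attempt and no reset: what is moved stays moved. The work goes in short steps, Python scripts to look and compute and a tool call to move; the robot and the scene stay as the last step left them, time stands still between calls to the robot, and variables do not carry over. Pictures are saved under pics/ and viewed, at most 14 in all, crops included, and the job is handed in when it is done.

Besides the shell and the picture viewer there is one more tool, called by a JSON object that holds its "api" and its "payload", one argument or row to a line. servo_tool: Moves the arm, as the interface text tells. Its arguments: {"type":"object","properties":{"delta_rot":{"type":"array","items":{"type":"array","items":{"type":"number"}}},"travel":{"type":"array","items":{"type":"array","items":{"type":"number"}}},"jaw":{"type":"array","items":{"type":"number"}},"newtons":{"type":"number"}},"required":["delta_rot","travel","jaw"]}

```bash
mkdir -p pics; ls; python3 - <<'E'
from bench import r
import cv2
for n in("top","side"):
    f=r.grab_frame(n); cv2.imwrite(f"pics/{n}0.png",f["color"]); print(n,f["fx"],f["cx"],f["cy"],f["R"],f["t"])
print(r.state())
E
```

```text
pics
top 520.1555797177331 279.25177516334026 208.6924304332701 [[ 0.08887487 -0.99604217  0.00112072]
 [-0.97280066 -0.08704261 -0.21466824]
 [ 0.21391617  0.01798837 -0.97668638]] [-0.03980248  0.54517928  1.20113654]
side 427.8534382527948 280.13295734424673 210.80984197522795 [[ 0.90031519 -0.43503398  0.01334129]
 [-0.26618835 -0.57461846 -0.77392337]
 [ 0.34434911  0.69322367 -0.63313871]] [-0.48262599  0.18186417  0.95392929]
{'time': 0.1, 'qpos': array([ 1.21889519e+00,  2.21179139e-01,  1.52749864e+00, -2.61295324e-05,
        1.39471352e+00, -1.26118535e-01]), 'dq': array([-0.0013527 , -0.00229974, -0.00252631,  0.0001358 ,  0.00102797,
       -0.00034078]), 'effort': array([-2.68640269e-04, -4.98242426e+01, -3.90544045e+01, -2.94878955e-04,
        5.67539537e-03, -7.74312497e-06]), 'tool_pos': array([0.13974974, 0.60860884, 0.23028787]), 'tool_rot': array([ 1.12649335e-01,  9.93634399e-01, -8.76799862e-04, -2.00410650e-04]), 'ft_force': array([-0.74901784,  0.05532738, -0.73055428]), 'wrist_torque': array([ 0.05443674, -0.00231892, -0.00926681]), 'grip_force': 0.0, 'grip_width': 0.085500213804293}
```

View pics/top0.png

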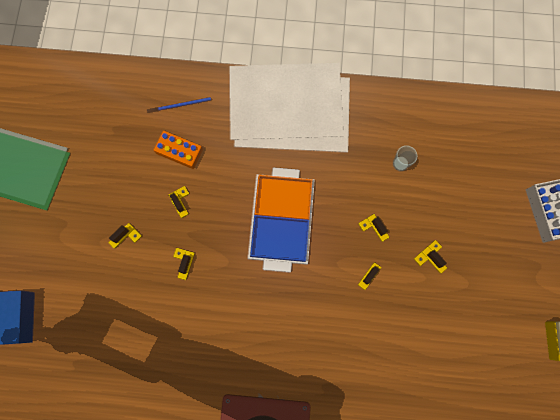

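View pics/side0.png

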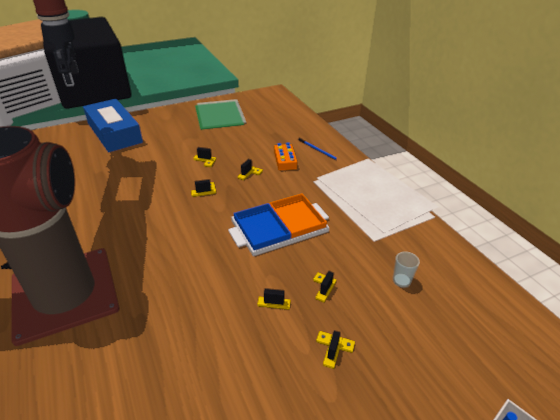

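The top view shows three clamps on the left at (179,201), (124,235) and (184,263). On the right there is one at (375,228), a T at (432,257) and the straight one at (370,276). The caddy is at (281,220), with blue nearer the robot. I'll zoom in to settle handedness.

```bash
cat > h.py <<'E'
import numpy as np, cv2
from bench import r
def ray(f,u,v,z):
    R,t=np.array(f["R"]),np.array(f["t"]); c=-R.T@t
    d=R.T@np.array([(u-f["cx"])/f["fx"],(v-f["cy"])/f["fy"],1]); return (c+d*(z-c[2])/d[2])[:2]
def rectify(f,z,x0,x1,y0,y1,s=1000):
    # bird's-eye, x up, y left, s px/m, plane z
    R,t=np.array(f["R"]),np.array(f["t"]); K=np.array([[f["fx"],0,f["cx"]],[0,f["fy"],f["cy"]],[0,0,1]])
    P=K@np.c_[R[:,0],R[:,1],R[:,2]*z+t]
    A=np.array([[0,-1/s,x1],[-1/s,0,y1],[0,0,1]])
    return cv2.warpPerspective(f["color"],P@A,(int((y1-y0)*s),int((x1-x0)*s)),flags=cv2.INTER_CUBIC|cv2.WARP_INVERSE_MAP)
E
python3 - <<'E'
from h import *
f=r.grab_frame("top")
for n,(u,v) in dict(c1=(179,201),c2=(124,235),c3=(184,263),c4=(375,228),c5=(432,257),c6=(370,276),box=(281,220)).items(): print(n,ray(f,u,v,.008))
a=rectify(f,.008,.30,.55,.10,.40,1300); b=rectify(f,.008,.30,.55,-.42,-.12,1300)
g=np.vstack([a,b]); 
cv2.imwrite("pics/a.png",np.hstack([a,b])); print(a.shape)
E
```

```text
c1 [0.5550202  0.26437384]
c2 [0.45630712 0.38970298]
c3 [0.40021939 0.2316569 ]
c4 [ 0.52984128 -0.23338062]
c5 [ 0.46956771 -0.37748792]
c6 [ 0.40914437 -0.22707792]
box [0.52920353 0.00285933]
(325, 390, 3)
```

View pics/a.png

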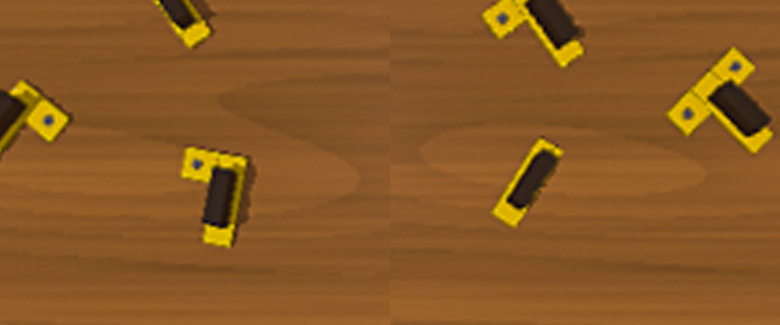

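```bash
cat > fit.py <<'E'
from h import *
from scipy.optimize import minimize
S=6
def box(x0,x1,y0,y1,z0,z1): return np.array([[x,y,z] for x in(x0,x1) for y in(y0,y1) for z in(z0,z1)],float)
def clampm(s): # s=+1 left,-1 right,0 straight,2 tee
    Y=[box(-.035,.035,-.011,.011,0,.008)]
    if s in(1,2): Y.append(box(.011,.035,.011,.037,0,.008))
    if s in(-1,2): Y.append(box(.011,.035,-.037,-.011,0,.008))
    return Y,[box(-.022,.022,-.007,.007,.008,.042)]
def proj(f,P,p,z0=0):
    x,y,a=p; c,s=np.cos(a),np.sin(a)
    W=np.c_[x+c*P[:,0]-s*P[:,1],y+s*P[:,0]+c*P[:,1],P[:,2]+z0]
    C=W@np.array(f["R"]).T+np.array(f["t"])
    return np.c_[f["fx"]*C[:,0]/C[:,2]+f["cx"],f["fy"]*C[:,1]/C[:,2]+f["cy"]]
def masks(f):
    h=cv2.cvtColor(f["color"],cv2.COLOR_BGR2HSV)
    y=(cv2.inRange(h,(20,170,90),(35,255,255)))
    b=cv2.inRange(h,(0,0,0),(180,255,62))
    return y,b
def fit(fs,s,p0,z0=0,w=55):
    Y,B=clampm(s); data=[]
    for f in fs:
        ctr=proj(f,np.zeros((1,3)),p0,z0)[0].round().astype(int)-w//2
        u,v=np.maximum(ctr,0); y,b=[cv2.resize(m[v:v+w,u:u+w],None,fx=S,fy=S,interpolation=cv2.INTER_LINEAR)/255. for m in masks(f)]
        data.append((f,u,v,y,b))
    def cost(q):
        p=(q[0]/100,q[1]/100,q[2]); e=0
        for f,u,v,y,b in data:
            my=np.zeros(y.shape,np.float32); mb=my.copy()
            for ms,L in((my,Y),(mb,B)):
                for P in L:
                    h=cv2.convexHull(((proj(f,P,p,z0)-[u,v]+.5)*S-.5).astype(np.float32))
                    cv2.fillConvexPoly(ms,np.round(h*16).astype(np.int32),1,shift=4)
            my[mb>0]=0
            e+=(np.abs(my-y).sum()+.5*np.abs(mb-b).sum())/S/S
        return e
    best=None
    for da in(-.25,0,.25):
        q0=np.array([p0[0]*100,p0[1]*100,p0[2]+da])
        o=minimize(cost,q0,method="Nelder-Mead",options=dict(initial_simplex=q0+np.array([[0,0,0],[.8,0,0],[0,.8,0],[0,0,.2]]),xatol=.002,fatol=.05,maxiter=250))
        if best is None or o.fun<best.fun: best=o
    return best.x[0]/100,best.x[1]/100,best.x[2],best.fun
E
python3 - <<'E'
from fit import *
fs=[r.grab_frame("top"),r.grab_frame("side")]
G=dict(c1R=(-1,.555,.264,.5),c2R=(-1,.456,.39,-.75),c3L=(1,.40,.232,-.1),c4L=(1,.53,-.233,.65),T=(2,.47,-.377,.7),S=(0,.409,-.227,-.5))
for n,(s,x,y,a) in G.items():
    for k,ff in(("both",fs),("top",fs[:1])):
        print(n,k,np.round(fit(ff,s,(x,y,a)),4))
def tcost(q):
    e=0
    for f,m in D:
        im=np.zeros(m.shape,np.uint8)
        h=cv2.convexHull(proj(f,box(-.102,.102,-.068,.068,.014,.030),(q[0]/100,q[1]/100,q[2])).astype(np.float32))
        cv2.fillConvexPoly(im,np.round(h*16).astype(np.int32),1,shift=4); e+=np.abs(im.astype(float)-m).sum()
    return e
def tm(f):
    h=cv2.cvtColor(f["color"],cv2.COLOR_BGR2HSV); m=cv2.inRange(h,(105,150,60),(125,255,255))|cv2.inRange(h,(8,235,190),(17,255,255))
    u,v=proj(f,np.zeros((1,3)),(.53,0,0))[0].astype(int); k=np.zeros_like(m); k[v-60:v+60,u-60:u+60]=m[v-60:v+60,u-60:u+60]
    k=cv2.morphologyEx(k,cv2.MORPH_OPEN,np.ones((3,3)))
    M=np.zeros(m.shape); cv2.fillConvexPoly(M,cv2.convexHull(cv2.findNonZero(k)),1); return M
for ff in(fs,fs[:1],fs[1:]):
    D=[(f,tm(f)) for f in ff]
    q0=np.array([53,0,0.]); o=minimize(tcost,q0,method="Nelder-Mead",options=dict(initial_simplex=q0+np.array([[0,0,0],[1,0,0],[0,1,0],[0,0,.2]])))
    print("tray",o.x,o.fun)
f=fs[0]; im=f["color"].copy()
E
```

```text
c1R both [  0.5479   0.2665   0.6239 126.2781]
c1R top [ 0.5479  0.2669  0.6206 84.1229]
c2R both [  0.456    0.3979  -0.6911 192.5987]
c2R top [ 0.4559  0.3982 -0.6892 63.8928]
c3L both [  0.3963   0.2276  -0.1916 148.7405]
c3L top [ 0.3964  0.228  -0.1951 66.1139]
c4L both [  0.5334  -0.2416   0.6385 147.9358]
c4L top [ 0.5333 -0.2411  0.631  65.6687]
T both [  0.4648  -0.3844   0.7907 221.4633]
T top [ 0.4645 -0.3836  0.7874 89.784 ]
S both [  0.4103  -0.2264  -0.5829 128.3514]
S top [ 0.4101 -0.2257 -0.5621 58.9023]
tray [5.30532313e+01 2.07229650e-01 3.97398978e-02] 1015.0
tray [ 5.28568692e+01  1.41161907e-03 -3.23891033e-02] 557.0
tray [5.29424558e+01 1.62756357e-01 3.00390547e-02] 457.0
```

```bash
python3 - <<'E'
from fit import *
ov=[]
for n in("top","side"):
    f=r.grab_frame(n); k=4
    u,v=proj(f,np.array([[0,0,.02]]),(.53,0,0))[0].astype(int)-[50,70]
    im=cv2.resize(f["color"][v:v+130,u:u+100],None,fx=k,fy=k,interpolation=cv2.INTER_CUBIC)
    for p,c in(((.5305,.002,.04),(0,255,0)),((.5286,0,-.032),(255,0,255))):
        R=np.array([[-.102,-.068,.03],[.102,-.068,.03],[.102,.068,.03],[-.102,.068,.03]])
        cv2.polylines(im,[np.int32((proj(f,R,p)-[u,v]+.5)*k)],True,c,1)
    ov.append(im)
cv2.imwrite("pics/t.png",np.hstack(ov))
E
```

```text
(no output)
```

View pics/t.png

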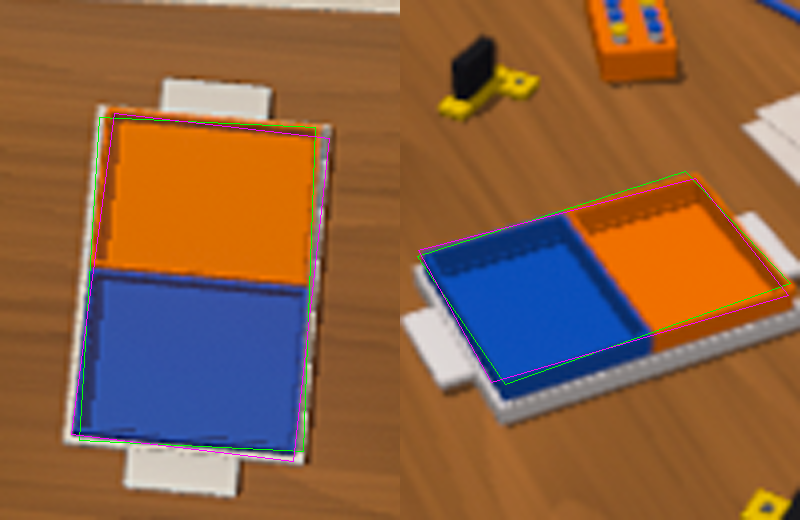

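```bash
python3 - <<'E'
from fit import *
f=r.grab_frame("top"); g=r.grab_frame("side")
def off(f): return proj(f,np.array([[0,0,.02]]),(.53,0,0))[0].astype(int)-[50,70]
def s(f,c,z):
    W=np.array([ray(f,*(off(f)+np.array(p)/4-.4),z) for p in c]); print(W.round(4).tolist(),"ctr",W.mean(0).round(4))
    for i in range(4):
        d=W[i]-W[i-1]; print("   edge",np.linalg.norm(d).round(4),np.arctan2(d[1],d[0]).round(4))
s(f,[(97,104),(331,125),(303,465),(63,442)],.014)
s(g,[(18,251),(292,172),(391,290),(97,395)],.030)
# blue/orange divider and colour masks
h=cv2.cvtColor(f["color"],cv2.COLOR_BGR2HSV)
for n,m in(("blue",cv2.inRange(h,(105,150,60),(125,255,255))),("or",cv2.inRange(h,(8,235,150),(17,255,255)))):
    m[:, :245]=0; m[:,320:]=0; m[:172]=0; m[270:]=0
    q=cv2.minAreaRect(cv2.findNonZero(m)); b=cv2.boxPoints(q); print(n,b.round(1).tolist(),q)
E
```

```text
[[0.6424, 0.0773], [0.6419, -0.0723], [0.4245, -0.0713], [0.4255, 0.0768]] ctr [0.5336 0.0026]
   edge 0.2169 0.0021
   edge 0.1496 -1.5744
   edge 0.2173 3.137
   edge 0.1482 1.5642
[[0.4286, 0.0705], [0.6341, 0.0715], [0.6327, -0.0678], [0.4231, -0.0768]] ctr [ 0.5296 -0.0007]
   edge 0.1473 1.5334
   edge 0.2055 0.0048
   edge 0.1392 -1.5807
   edge 0.2098 -3.0987
blue [[250.0, 256.0], [253.8000030517578, 214.6999969482422], [308.6000061035156, 219.6999969482422], [304.79998779296875, 261.0]] ((279.2868957519531, 237.8442840576172), (55.04573059082031, 41.46536636352539), 5.194429397583008)
or [[254.39999389648438, 214.10000610351562], [257.79998779296875, 174.6999969482422], [311.3999938964844, 179.39999389648438], [307.8999938964844, 218.6999969482422]] ((282.8714904785156, 196.7279510498047), (53.75367736816406, 39.50310134887695), 4.969740867614746)
```

The caddy is at about (0.532, 0.002) with yaw near 0, and blue is nearer the robot. c3 and c4 are left-hand, c1 and c2 right-hand. I'll write a move planner next.

```bash
cat > plan.py <<'E'
import sys, numpy as np
from scipy.spatial.transform import Rotation as Ro
from bench import r
def down(th): # tool y along world angle th
    y=np.array([np.cos(th),np.sin(th),0]); z=np.array([0,0,-1.]); return Ro.from_matrix(np.c_[np.cross(y,z),y,z])
def plan(*W):
    s=r.state(); p=np.array(s["tool_pos"]); R=Ro.from_quat(s["tool_rot"])
    y=R.as_matrix()[:,1]; th=np.arctan2(y[1],y[0]); print("now",p.round(4),round(th,3),"w",round(s["grip_width"],4),"t",s["time"])
    for w in W:
        P=np.array(w[:3]); dth=w[3]-th
        n=int(max(1,np.ceil(np.linalg.norm(P-p)/.145),np.ceil(abs(dth)/.51))); p0,t0=p,th
        for k in range(1,n+1):
            G=p0+(P-p0)*k/n; Rg=down(t0+dth*k/n)
            dt=np.round(R.inv().apply(G-p)/.15,3); dr=np.round((R.inv()*Rg).as_rotvec()/np.pi*6,3)
            p=p+R.apply(dt*.15); R=R*Ro.from_rotvec(dr*np.pi/6)
            rows=lambda v:[[round(float(q)*a,3) for q in v] for a in(.25,.5,.75,1,1)]
            print("R",rows(dr),"T",rows(dt))
        th=w[3]
if __name__=="__main__": plan(*[tuple(map(float,a.split(','))) for a in sys.argv[1:]])
E
python3 plan.py .396,.228,.10,1.379 .396,.228,.014,1.379
```

```text
now [0.1399 0.6091 0.2312] 1.345 w 0.0856 t 0.45
R [[-0.0, -0.0, -0.004], [-0.0, -0.0, -0.008], [-0.0, -0.0, -0.012], [-0.0, -0.0, -0.016], [-0.0, -0.0, -0.016]] T [[-0.14, -0.131, 0.055], [-0.279, -0.262, 0.11], [-0.419, -0.392, 0.164], [-0.558, -0.523, 0.219], [-0.558, -0.523, 0.219]]
R [[-0.0, -0.0, -0.004], [-0.0, -0.0, -0.009], [-0.0, -0.0, -0.013], [-0.0, -0.0, -0.017], [-0.0, -0.0, -0.017]] T [[-0.139, -0.132, 0.054], [-0.277, -0.264, 0.109], [-0.416, -0.396, 0.164], [-0.554, -0.528, 0.218], [-0.554, -0.528, 0.218]]
R [[-0.0, -0.0, -0.004], [-0.0, -0.0, -0.008], [-0.0, -0.0, -0.012], [-0.0, -0.0, -0.016], [-0.0, -0.0, -0.016]] T [[-0.137, -0.133, 0.055], [-0.275, -0.267, 0.11], [-0.412, -0.4, 0.164], [-0.549, -0.533, 0.219], [-0.549, -0.533, 0.219]]
R [[-0.0, -0.0, -0.004], [-0.0, -0.0, -0.008], [-0.0, -0.0, -0.012], [-0.0, -0.0, -0.016], [-0.0, -0.0, -0.016]] T [[-0.136, -0.135, 0.055], [-0.273, -0.269, 0.11], [-0.409, -0.404, 0.164], [-0.545, -0.538, 0.219], [-0.545, -0.538, 0.219]]
R [[-0.0, -0.0, -0.0], [-0.0, -0.0, -0.0], [-0.0, -0.0, -0.0], [-0.0, -0.0, -0.0], [-0.0, -0.0, -0.0]] T [[0.0, 0.0, 0.143], [0.0, 0.0, 0.286], [0.0, 0.0, 0.43], [0.0, 0.0, 0.573], [0.0, 0.0, 0.573]]
```

{"api": "servo_tool", "payload": {
  "delta_rot": [
    [0,0,0],
    [0,0,-0.02],
    [0,0,-0.02],
    [0,0,-0.02],
    [0,0,-0.02]
  ],
  "travel": [
    [-0.2,-0.2,0.08],
    [-0.4,-0.4,0.15],
    [-0.6,-0.57,0.22],
    [-0.74,-0.7,0.29],
    [-0.74,-0.7,0.29]
  ],
  "jaw": [-0.2,-0.2,-0.2,-0.2,-0.2]
}}

```text
time: 0.95
tool_pos: [0.2257, 0.4787, 0.1861]
tool_rot: [0.109, 0.994, -0.002, -0.0]
ft_force: [0.4, -0.1, -0.5]
grip_width: 0.0512
grip_force: 0.0
```

{"api": "servo_tool", "payload": {
  "delta_rot": [
    [0,0,0],
    [0,0,-0.02],
    [0,0,-0.02],
    [0,0,-0.02],
    [0,0,-0.02]
  ],
  "travel": [
    [-0.2,-0.2,0.08],
    [-0.4,-0.4,0.15],
    [-0.6,-0.57,0.22],
    [-0.74,-0.7,0.29],
    [-0.74,-0.7,0.29]
  ],
  "jaw": [-0.2,-0.2,-0.2,-0.2,-0.2]
}}

```text
time: 1.45
tool_pos: [0.3115, 0.3535, 0.1433]
tool_rot: [0.104, 0.995, -0.001, -0.0]
ft_force: [-0.9, -0.7, 0.6]
grip_width: 0.0511
grip_force: 0.0
```

```bash
sed -i 's/print("R",rows(dr),"T",rows(dt))/print("R",(dr+0).tolist(),"T",(dt+0).tolist())/; /rows=lambda/d' plan.py; python3 plan.py .396,.228,.06,1.379 .396,.228,.014,1.379
```

```text
now [0.3115 0.3535 0.1433] 1.363 w 0.0511 t 1.45
R [-0.003, -0.001, -0.016] T [-0.362, -0.351, 0.278]
R [0.0, 0.0, -0.015] T [-0.36, -0.354, 0.278]
R [0.0, 0.0, 0.0] T [0.0, 0.0, 0.307]
```

{"api": "servo_tool", "payload": {
  "delta_rot": [
    [0,0,-0.01],
    [0,0,-0.02],
    [0,0,-0.03],
    [0,0,-0.03],
    [0,0,-0.03]
  ],
  "travel": [
    [-0.2,-0.2,0.15],
    [-0.4,-0.4,0.3],
    [-0.6,-0.59,0.45],
    [-0.725,-0.7,0.556],
    [-0.725,-0.7,0.556]
  ],
  "jaw": [-0.2,-0.2,-0.2,-0.2,-0.2]
}}

```text
time: 1.95
tool_pos: [0.396, 0.2294, 0.0595]
tool_rot: [0.096, 0.995, -0.001, -0.001]
ft_force: [0.5, 0.2, 0.5]
grip_width: 0.0514
grip_force: 0.0
```

```bash
python3 plan.py .396,.228,.014,1.379; python3 - <<'E'
from h import *
f=r.grab_frame("side"); cv2.imwrite("pics/s1.png",cv2.resize(f["color"][130:230,140:270],None,fx=5,fy=5))
E
```

```text
now [0.396  0.2294 0.0595] 1.379 w 0.0514 t 1.95
R [-0.003, -0.004, -0.001] T [-0.002, -0.009, 0.303]
```

View pics/s1.png

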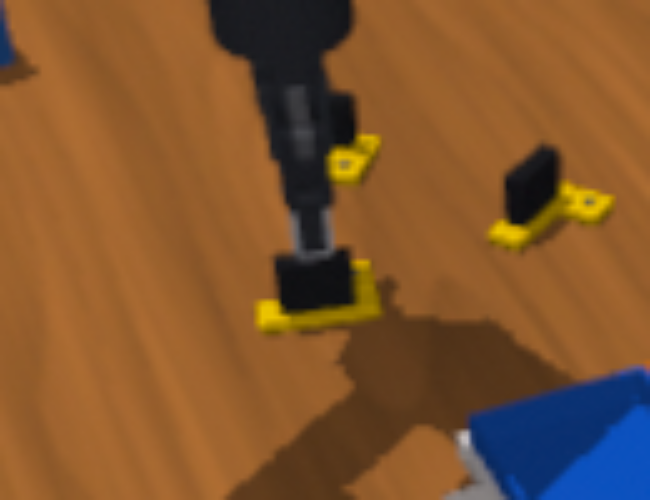

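The crop shows the gripper centred along the fin of c3, at about (312,260). I'll go down and grip.

{"api": "servo_tool", "payload": {
  "delta_rot": [
    [0,0,0],
    [0,0,0],
    [0,0,0],
    [0,0,0],
    [0,0,0]
  ],
  "travel": [
    [0,0,0.1],
    [0,-0.01,0.2],
    [0,-0.01,0.303],
    [0,-0.01,0.303],
    [0,-0.01,0.303]
  ],
  "jaw": [-0.2,-0.2,-0.2,-0.2,-0.2],
  "newtons": 40
}}

```text
time: 2.5
tool_pos: [0.3955, 0.2307, 0.0163]
tool_rot: [0.094, 0.996, 0.0, 0.0]
ft_force: [0.1, 0.2, 1.0]
grip_width: 0.0511
grip_force: 0.0
```

{"api": "servo_tool", "payload": {
  "delta_rot": [
    [0,0,0],
    [0,0,0],
    [0,0,0],
    [0,0,0],
    [0,0,0]
  ],
  "travel": [
    [0,0,0],
    [0,0,0],
    [0,0,0],
    [0,0,0],
    [0,0,0]
  ],
  "jaw": [1,1,1,1,1],
  "newtons": 40
}}

```text
time: 3.0
tool_pos: [0.3963, 0.2297, 0.0165]
tool_rot: [0.095, 0.996, 0.001, 0.001]
ft_force: [-1.3, 0.5, 6.0]
grip_width: 0.0133
grip_force: 40.5
```

```bash
python3 plan.py .396,.228,.12,1.379 .481,-.027,.10,1.571 .481,-.027,.04,1.571 .481,-.027,.025,1.571
```

```text
now [0.3963 0.2297 0.0165] 1.381 w 0.0133 t 3.0
R [0.002, 0.003, 0.005] T [-0.001, -0.011, -0.69]
R [0.0, 0.0, -0.184] T [-0.44, -0.78, 0.066]
R [0.0, 0.0, -0.183] T [-0.364, -0.819, 0.067]
R [0.001, 0.0, 0.0] T [0.0, 0.0, 0.4]
R [0.0, 0.0, 0.0] T [0.0, 0.0, 0.1]
```

{"api": "servo_tool", "payload": {
  "delta_rot": [
    [0,0,0],
    [0,0,0],
    [0,0,0],
    [0,0,0],
    [0,0,0]
  ],
  "travel": [
    [0,0,-0.1],
    [0,0,-0.3],
    [0,0,-0.5],
    [0,0,-0.69],
    [0,0,-0.69]
  ],
  "jaw": [1,1,1,1,1]
}}

```text
time: 3.5
tool_pos: [0.3984, 0.2303, 0.1233]
tool_rot: [0.095, 0.996, 0.002, 0.004]
ft_force: [0.6, -0.1, -0.2]
grip_width: 0.0135
grip_force: 39.6
```

{"api": "servo_tool", "payload": {
  "delta_rot": [
    [0,0,-0.04],
    [0,0,-0.08],
    [0,0,-0.12],
    [0,0,-0.16],
    [0,0,-0.184]
  ],
  "travel": [
    [-0.08,-0.15,0],
    [-0.17,-0.31,0.02],
    [-0.26,-0.47,0.04],
    [-0.35,-0.62,0.05],
    [-0.44,-0.78,0.066]
  ],
  "jaw": [1,1,1,1,1]
}}

```text
time: 4.0
tool_pos: [0.4378, 0.1009, 0.108]
tool_rot: [0.046, 0.999, -0.0, -0.001]
ft_force: [0.8, -0.8, -0.8]
grip_width: 0.0131
grip_force: 39.6
```

```bash
python3 plan.py .481,-.027,.10,1.571 .481,-.027,.04,1.571 .481,-.027,.0265,1.571
```

```text
now [0.4378 0.1009 0.108 ] 1.479 w 0.0131 t 4.0
R [0.0, -0.002, -0.176] T [-0.365, -0.822, 0.053]
R [0.0, 0.0, 0.0] T [0.0, 0.0, 0.4]
R [0.0, 0.0, 0.0] T [0.0, 0.0, 0.09]
```

{"api": "servo_tool", "payload": {
  "delta_rot": [
    [0,0,-0.04],
    [0,0,-0.09],
    [0,0,-0.13],
    [0,0,-0.176],
    [0,0,-0.176]
  ],
  "travel": [
    [-0.1,-0.2,0.01],
    [-0.18,-0.4,0.02],
    [-0.27,-0.61,0.04],
    [-0.365,-0.82,0.05],
    [-0.365,-0.82,0.05]
  ],
  "jaw": [1,1,1,1,1]
}}

```text
time: 4.5
tool_pos: [0.4819, -0.0289, 0.1007]
tool_rot: [0.002, 1.0, -0.001, -0.0]
ft_force: [0.1, 1.2, -0.6]
grip_width: 0.0132
grip_force: 39.6
```

{"api": "servo_tool", "payload": {
  "delta_rot": [
    [0,0,0],
    [0,0,0],
    [0,0,0],
    [0,0,0]
  ],
  "travel": [
    [0,0,0.06],
    [0,0,0.12],
    [0,0,0.12],
    [0,0,0.12]
  ],
  "jaw": [1,1,1,1]
}}

```text
time: 4.9
tool_pos: [0.4805, -0.0246, 0.0827]
tool_rot: [-0.0, 1.0, 0.0, -0.001]
ft_force: [0.2, 0.1, -0.7]
grip_width: 0.0134
grip_force: 39.6
```

```bash
python3 - <<'E'
from h import *
f=r.grab_frame("side"); g=r.grab_frame("top")
a=cv2.resize(f["color"][150:260,200:340],None,fx=4,fy=4); b=cv2.resize(g["color"][165:275,240:325],None,fx=4,fy=4)
cv2.imwrite("pics/s2.png",cv2.resize(np.hstack([a,b]),None,fx=.88,fy=.88))
E
python3 plan.py .481,-.027,.04,1.571 .481,-.027,.0265,1.571
```

```text
now [ 0.4814 -0.025   0.0836] 1.571 w 0.0135 t 5.0
R [0.0, 0.0, 0.001] T [0.002, -0.014, 0.291]
R [0.0, 0.0, 0.0] T [0.0, 0.0, 0.09]
```

View pics/s2.png

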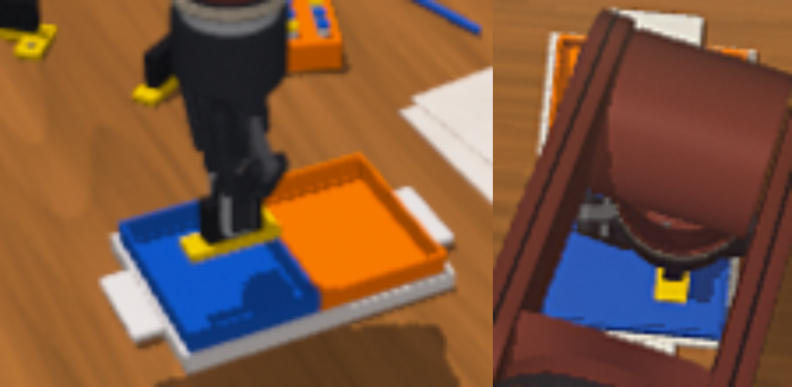

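The clamp hangs level over the blue tray: the bar end is at (188,245) in the side crop and over the floor in the top crop. Lowering it now.

{"api": "servo_tool", "payload": {
  "delta_rot": [
    [0,0,0],
    [0,0,0],
    [0,0,0],
    [0,0,0],
    [0,0,0]
  ],
  "travel": [
    [0,0,0.1],
    [0,-0.01,0.2],
    [0,-0.014,0.29],
    [0,-0.014,0.33],
    [0,-0.014,0.33]
  ],
  "jaw": [1,1,1,1,1]
}}

```text
time: 5.5
tool_pos: [0.4807, -0.0274, 0.0332]
tool_rot: [0.0, 1.0, 0.0, -0.001]
ft_force: [-0.9, 0.4, -0.3]
grip_width: 0.0131
grip_force: 39.6
```

```bash
python3 plan.py  .481,-.027,.0265,1.571
```

```text
now [ 0.4807 -0.0274  0.0332] 1.57 w 0.0131 t 5.5
R [0.001, -0.003, -0.001] T [-0.002, 0.003, 0.045]
```

{"api": "servo_tool", "payload": {
  "delta_rot": [
    [0,0,0],
    [0,0,0],
    [0,0,0],
    [0,0,0],
    [0,0,0]
  ],
  "travel": [
    [0,0,0.01],
    [0,0,0.02],
    [0,0,0.03],
    [0,0,0.04],
    [0,0,0.04]
  ],
  "jaw": [1,1,1,1,1]
}}

```text
time: 6.0
tool_pos: [0.4813, -0.0277, 0.028]
tool_rot: [0.0, 1.0, 0.0, -0.0]
ft_force: [-0.6, -0.4, -0.1]
grip_width: 0.0133
grip_force: 39.6
```

{"api": "servo_tool", "payload": {
  "delta_rot": [
    [0,0,0],
    [0,0,0],
    [0,0,0]
  ],
  "travel": [
    [0,0,0.005],
    [0,0,0.01],
    [0,0,0.01]
  ],
  "jaw": [1,1,1]
}}

```text
time: 6.3
tool_pos: [0.4814, -0.0278, 0.0266]
tool_rot: [0.0, 1.0, -0.0, 0.0]
ft_force: [-0.1, -0.0, -0.1]
grip_width: 0.0131
grip_force: 39.6
```

No contact force yet, so I'll lower in small steps.

{"api": "servo_tool", "payload": {
  "delta_rot": [
    [0,0,0],
    [0,0,0],
    [0,0,0]
  ],
  "travel": [
    [0,0,0.005],
    [0,0,0.01],
    [0,0,0.01]
  ],
  "jaw": [1,1,1]
}}

```text
time: 6.6
tool_pos: [0.4814, -0.0278, 0.0265]
tool_rot: [0.0, 1.0, -0.0, -0.0]
ft_force: [-7.4, 0.2, 14.7]
grip_width: 0.0135
grip_force: 41.8
```

{"api": "servo_tool", "payload": {
  "delta_rot": [
    [0,0,0],
    [0,0,0]
  ],
  "travel": [
    [0,0,0.005],
    [0,0,0.005]
  ],
  "jaw": [1,1]
}}

```text
time: 6.8
tool_pos: [0.4814, -0.0278, 0.0264]
tool_rot: [0.0, 1.0, -0.0, -0.001]
ft_force: [-11.0, 0.5, 22.1]
grip_width: 0.0131
grip_force: 42.9
```

Contact came at z=0.0265, as predicted. I'll ease off, release and rise.

{"api": "servo_tool", "payload": {
  "delta_rot": [
    [0,0,0],
    [0,0,0],
    [0,0,0],
    [0,0,0],
    [0,0,0]
  ],
  "travel": [
    [0,0,-0.01],
    [0,0,-0.01],
    [0,0,-0.01],
    [0,0,-0.01],
    [0,0,-0.01]
  ],
  "jaw": [1,1,0.3,0.3,0.3]
}}

```text
time: 7.3
tool_pos: [0.4811, -0.0277, 0.0254]
tool_rot: [0.0, 1.0, 0.0, -0.0]
ft_force: [0.3, 0.9, -0.9]
grip_width: 0.0299
grip_force: 0.0
```

{"api": "servo_tool", "payload": {
  "delta_rot": [
    [0,0,0],
    [0,0,0],
    [0,0,0],
    [0,0,0],
    [0,0,0]
  ],
  "travel": [
    [0,0,-0.05],
    [0,0,-0.15],
    [0,0,-0.3],
    [0,0,-0.5],
    [0,0,-0.5]
  ],
  "jaw": [0.3,0.3,0.3,0.3,-0.2]
}}

```text
time: 7.8
tool_pos: [0.4847, -0.0284, 0.1054]
tool_rot: [0.0, 1.0, -0.001, 0.004]
ft_force: [1.0, -0.2, 0.2]
grip_width: 0.0434
grip_force: 0.0
```

```bash
python3 plan.py  .533,-.241,.10,-.933 .533,-.241,.016,-.933
```

```text
now [ 0.4847 -0.0284  0.1054] 1.57 w 0.0434 t 7.8
R [0.001, 0.015, 0.956] T [-0.065, -0.283, 0.008]
R [0.0, 0.001, 0.956] T [-0.193, -0.218, 0.008]
R [0.0, 0.0, 0.956] T [-0.273, -0.099, 0.007]
R [0.0, 0.0, 0.957] T [-0.287, 0.045, 0.007]
R [0.0, 0.0, 0.956] T [-0.231, 0.178, 0.007]
R [0.0, 0.0, 0.0] T [0.0, 0.0, 0.56]
```

{"api": "servo_tool", "payload": {
  "delta_rot": [
    [0,0,0.24],
    [0,0,0.48],
    [0,0,0.72],
    [0,0,0.956],
    [0,0,0.956]
  ],
  "travel": [
    [-0.02,-0.07,0],
    [-0.03,-0.14,0],
    [-0.05,-0.21,0],
    [-0.065,-0.28,0],
    [-0.065,-0.28,0]
  ],
  "jaw": [-0.2,-0.2,-0.2,-0.2,-0.2]
}}

```text
time: 8.3
tool_pos: [0.4912, -0.0706, 0.1006]
tool_rot: [0.249, 0.968, -0.0, -0.0]
ft_force: [-0.6, 1.1, 0.3]
grip_width: 0.0511
grip_force: 0.0
```

{"api": "servo_tool", "payload": {
  "delta_rot": [
    [0,0,0.24],
    [0,0,0.48],
    [0,0,0.72],
    [0,0,0.956],
    [0,0,0.956]
  ],
  "travel": [
    [-0.05,-0.05,0],
    [-0.1,-0.11,0],
    [-0.15,-0.16,0],
    [-0.193,-0.218,0],
    [-0.193,-0.218,0]
  ],
  "jaw": [-0.2,-0.2,-0.2,-0.2,-0.2]
}}

```text
time: 8.8
tool_pos: [0.5007, -0.1127, 0.1006]
tool_rot: [0.48, 0.877, -0.0, -0.0]
ft_force: [-0.1, -0.2, -0.8]
grip_width: 0.051
grip_force: 0.0
```

{"api": "servo_tool", "payload": {
  "delta_rot": [
    [0,0,0.24],
    [0,0,0.48],
    [0,0,0.72],
    [0,0,0.956],
    [0,0,0.956]
  ],
  "travel": [
    [-0.07,-0.02,0],
    [-0.14,-0.05,0],
    [-0.21,-0.07,0],
    [-0.273,-0.1,0],
    [-0.273,-0.1,0]
  ],
  "jaw": [-0.2,-0.2,-0.2,-0.2,-0.2]
}}

```text
time: 9.3
tool_pos: [0.5102, -0.155, 0.1007]
tool_rot: [0.681, 0.732, -0.0, -0.0]
ft_force: [0.4, 0.7, -0.1]
grip_width: 0.0511
grip_force: 0.0
```

{"api": "servo_tool", "payload": {
  "delta_rot": [
    [0,0,0.24],
    [0,0,0.48],
    [0,0,0.72],
    [0,0,0.956],
    [0,0,0.956]
  ],
  "travel": [
    [-0.07,0.01,0],
    [-0.14,0.02,0],
    [-0.21,0.03,0],
    [-0.287,0.045,0],
    [-0.287,0.045,0]
  ],
  "jaw": [-0.2,-0.2,-0.2,-0.2,-0.2]
}}

```text
time: 9.8
tool_pos: [0.52, -0.1974, 0.1008]
tool_rot: [0.841, 0.541, 0.0, 0.0]
ft_force: [0.1, -0.3, 0.1]
grip_width: 0.0514
grip_force: 0.0
```

```bash
python3 plan.py  .533,-.241,.065,-.933; python3 - <<'E'
from fit import *
f=r.grab_frame("top"); g=r.grab_frame("side")
cv2.imwrite("pics/s3.png",np.hstack([cv2.resize(f["color"][165:275,240:325],None,fx=4,fy=4),cv2.resize(g["color"][170:280,210:325],None,fx=4,fy=4)]))
for ff in([f,g],[f],[g]): print(np.round(fit(ff,1,(.481,-.028,0),.010),4))
E
```

```text
now [ 0.52   -0.1974  0.1008] -0.428 w 0.0514 t 9.8
R [0.0, 0.0, 0.965] T [-0.229, 0.199, 0.239]
[ 4.822000e-01 -2.870000e-02 -4.000000e-04  2.453241e+02]
[ 4.82300e-01 -2.86000e-02 -1.25000e-02  9.81515e+01]
[ 4.822000e-01 -2.860000e-02  5.810000e-02  1.441554e+02]
```

View pics/s3.png

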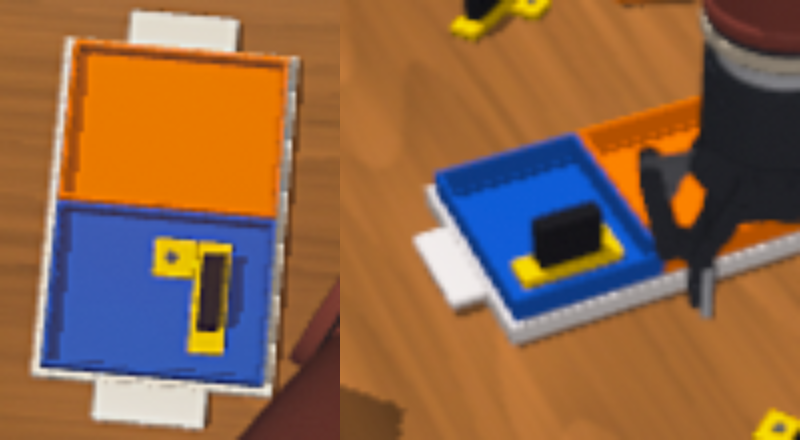

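The first left-hand clamp lies flat in blue: bar at (208,300) in the top crop, foot at (175,257). The fit agrees with the robot to within 1 mm. Now c4.

{"api": "servo_tool", "payload": {
  "delta_rot": [
    [0,0,0.24],
    [0,0,0.48],
    [0,0,0.72],
    [0,0,0.965],
    [0,0,0.965]
  ],
  "travel": [
    [-0.06,0.05,0.05],
    [-0.12,0.1,0.1],
    [-0.18,0.15,0.17],
    [-0.229,0.199,0.239],
    [-0.229,0.199,0.239]
  ],
  "jaw": [-0.2,-0.2,-0.2,-0.2,-0.2]
}}

```text
time: 10.4
tool_pos: [0.5317, -0.2403, 0.0634]
tool_rot: [0.95, 0.313, -0.001, -0.001]
ft_force: [0.5, 0.2, 0.5]
grip_width: 0.0511
grip_force: 0.0
```

{"api": "servo_tool", "payload": {
  "delta_rot": [
    [0,0,0],
    [0,0,0],
    [0,0,0],
    [0,0,0],
    [0,0,0]
  ],
  "travel": [
    [0,0,0.1],
    [0,0,0.2],
    [0,0,0.33],
    [0,0,0.33],
    [0,0,0.33]
  ],
  "jaw": [-0.2,-0.2,-0.2,-0.2,-0.2]
}}

```text
time: 10.9
tool_pos: [0.5319, -0.2402, 0.0146]
tool_rot: [0.95, 0.312, -0.001, -0.001]
ft_force: [-0.7, 0.4, -0.5]
grip_width: 0.0509
grip_force: 0.0
```

```bash
python3 plan.py  .533,-.241,.015,-.933
```

```text
now [ 0.5319 -0.2402  0.0146] -0.935 w 0.0509 t 10.9
R [-0.004, 0.001, -0.005] T [0.003, 0.009, -0.003]
```

{"api": "servo_tool", "payload": {
  "delta_rot": [
    [0,0,0],
    [0,0,0],
    [0,0,0],
    [0,0,0],
    [0,0,0]
  ],
  "travel": [
    [0,0.01,0],
    [0,0.01,0],
    [0,0.01,0],
    [0,0.01,0],
    [0,0.01,0]
  ],
  "jaw": [1,1,1,1,1]
}}

```text
time: 11.4
tool_pos: [0.5344, -0.2428, 0.0166]
tool_rot: [0.95, 0.312, 0.001, 0.001]
ft_force: [-0.1, -0.1, 6.1]
grip_width: 0.0132
grip_force: 40.2
```

{"api": "servo_tool", "payload": {
  "delta_rot": [
    [0,0,0]
  ],
  "travel": [
    [0,0,0]
  ],
  "jaw": [1]
}}

```text
time: 11.5
tool_pos: [0.5344, -0.2429, 0.0166]
tool_rot: [0.95, 0.311, 0.001, 0.001]
ft_force: [1.0, 0.0, 5.4]
grip_width: 0.0132
grip_force: 40.3
```

```bash
python3 plan.py  .533,-.241,.12,-.933 .481,.031,.11,1.571
```

```text
now [ 0.5344 -0.2429  0.0166] -0.937 w 0.0132 t 11.5
R [0.004, -0.002, -0.008] T [0.001, -0.014, -0.689]
R [0.0, 0.0, -0.957] T [0.16, -0.333, 0.013]
R [0.0, 0.0, -0.956] T [0.3, -0.215, 0.014]
R [0.0, 0.0, -0.957] T [0.366, -0.044, 0.013]
R [0.0, 0.0, -0.956] T [0.343, 0.137, 0.013]
R [0.0, 0.0, -0.957] T [0.235, 0.285, 0.013]
```

{"api": "servo_tool", "payload": {
  "delta_rot": [
    [0,0,0],
    [0,0,0],
    [0,0,0],
    [0,0,0],
    [0,0,0]
  ],
  "travel": [
    [0,0,-0.1],
    [0,0,-0.3],
    [0,0,-0.5],
    [0,0,-0.69],
    [0,0,-0.69]
  ],
  "jaw": [1,1,1,1,1]
}}

```text
time: 12.0
tool_pos: [0.5362, -0.2439, 0.1246]
tool_rot: [0.95, 0.312, 0.003, 0.003]
ft_force: [0.6, 0.7, 0.9]
grip_width: 0.0133
grip_force: 39.5
```

{"api": "servo_tool", "payload": {
  "delta_rot": [
    [0,0,-0.2],
    [0,0,-0.45],
    [0,0,-0.7],
    [0,0,-0.957],
    [0,0,-0.957]
  ],
  "travel": [
    [0.04,-0.08,0],
    [0.08,-0.16,0],
    [0.12,-0.24,0],
    [0.16,-0.333,0],
    [0.16,-0.333,0]
  ],
  "jaw": [1,1,1,1,1]
}}

```text
time: 12.5
tool_pos: [0.5221, -0.186, 0.118]
tool_rot: [0.843, 0.538, -0.0, -0.001]
ft_force: [-0.7, -0.3, -0.7]
grip_width: 0.0133
grip_force: 39.4
```

{"api": "servo_tool", "payload": {
  "delta_rot": [
    [0,0,-0.24],
    [0,0,-0.48],
    [0,0,-0.72],
    [0,0,-0.957],
    [0,0,-0.957]
  ],
  "travel": [
    [0.08,-0.05,0],
    [0.15,-0.11,0],
    [0.22,-0.16,0],
    [0.3,-0.215,0],
    [0.3,-0.215,0]
  ],
  "jaw": [1,1,1,1,1]
}}

```text
time: 13.0
tool_pos: [0.5125, -0.1326, 0.1185]
tool_rot: [0.684, 0.729, -0.0, -0.001]
ft_force: [0.3, -0.2, -0.6]
grip_width: 0.0134
grip_force: 39.4
```

{"api": "servo_tool", "payload": {
  "delta_rot": [
    [0,0,-0.24],
    [0,0,-0.48],
    [0,0,-0.72],
    [0,0,-0.957],
    [0,0,-0.957]
  ],
  "travel": [
    [0.09,-0.01,0],
    [0.18,-0.02,0],
    [0.27,-0.03,0],
    [0.366,-0.044,0],
    [0.366,-0.044,0]
  ],
  "jaw": [1,1,1,1,1]
}}

```text
time: 13.5
tool_pos: [0.5027, -0.0787, 0.1187]
tool_rot: [0.483, 0.876, -0.0, -0.0]
ft_force: [0.8, 0.4, -1.1]
grip_width: 0.0133
grip_force: 39.4
```

```bash
python3 plan.py  .481,.031,.11,1.571
```

```text
now [ 0.5027 -0.0787  0.1187] 0.563 w 0.0133 t 13.5
R [-0.001, -0.001, -0.963] T [0.348, 0.134, 0.029]
R [0.0, 0.0, -0.962] T [0.24, 0.286, 0.029]
```

{"api": "servo_tool", "payload": {
  "delta_rot": [
    [0,0,-0.24],
    [0,0,-0.48],
    [0,0,-0.72],
    [0,0,-0.963],
    [0,0,-0.963]
  ],
  "travel": [
    [0.09,0.03,0],
    [0.17,0.06,0],
    [0.26,0.1,0.02],
    [0.348,0.134,0.03],
    [0.348,0.134,0.03]
  ],
  "jaw": [1,1,1,1,1]
}}

```text
time: 14.0
tool_pos: [0.4917, -0.0242, 0.1141]
tool_rot: [0.25, 0.968, -0.0, -0.0]
ft_force: [-0.4, -0.2, -0.3]
grip_width: 0.0133
grip_force: 39.4
```

{"api": "servo_tool", "payload": {
  "delta_rot": [
    [0,0,-0.24],
    [0,0,-0.48],
    [0,0,-0.72],
    [0,0,-0.962],
    [0,0,-0.962]
  ],
  "travel": [
    [0.06,0.07,0],
    [0.12,0.14,0],
    [0.18,0.21,0.02],
    [0.24,0.286,0.03],
    [0.24,0.286,0.03]
  ],
  "jaw": [1,1,1,1,1]
}}

```text
time: 14.5
tool_pos: [0.481, 0.0306, 0.1098]
tool_rot: [0.001, 1.0, -0.0, -0.0]
ft_force: [0.1, 0.3, -1.3]
grip_width: 0.013
grip_force: 39.4
```

```bash
python3 plan.py  .481,.031,.034,1.571
```

```text
now [0.481  0.0306 0.1098] 1.569 w 0.013 t 14.5
R [0.0, -0.001, -0.004] T [0.0, 0.003, 0.505]
```

{"api": "servo_tool", "payload": {
  "delta_rot": [
    [0,0,0],
    [0,0,0],
    [0,0,0],
    [0,0,0],
    [0,0,0]
  ],
  "travel": [
    [0,0,0.15],
    [0,0,0.3],
    [0,0,0.42],
    [0,0,0.505],
    [0,0,0.505]
  ],
  "jaw": [1,1,1,1,1]
}}

```text
time: 15.0
tool_pos: [0.4798, 0.0298, 0.0325]
tool_rot: [0.001, 1.0, 0.0, -0.002]
ft_force: [-0.9, 0.2, -0.4]
grip_width: 0.0136
grip_force: 39.4
```

{"api": "servo_tool", "payload": {
  "delta_rot": [
    [0,0,0],
    [0,0,0],
    [0,0,0],
    [0,0,0],
    [0,0,0]
  ],
  "travel": [
    [0,0,0.01],
    [0,0,0.02],
    [0,0,0.03],
    [0,0,0.04],
    [0,0,0.04]
  ],
  "jaw": [1,1,1,1,1]
}}

```text
time: 15.5
tool_pos: [0.481, 0.0308, 0.0283]
tool_rot: [-0.001, 1.0, -0.0, 0.0]
ft_force: [-0.1, 0.1, -1.3]
grip_width: 0.0134
grip_force: 39.4
```

{"api": "servo_tool", "payload": {
  "delta_rot": [
    [0,0,0],
    [0,0,0],
    [0,0,0]
  ],
  "travel": [
    [0,0,0.005],
    [0,0,0.01],
    [0,0,0.01]
  ],
  "jaw": [1,1,1]
}}

```text
time: 15.8
tool_pos: [0.4808, 0.0307, 0.0266]
tool_rot: [-0.002, 1.0, 0.0, -0.0]
ft_force: [0.1, 0.2, 0.4]
grip_width: 0.0132
grip_force: 39.4
```

Contact is expected at 0.0266, so one more small step, then release.

{"api": "servo_tool", "payload": {
  "delta_rot": [
    [0,0,0],
    [0,0,0],
    [0,0,0]
  ],
  "travel": [
    [0,0,0.004],
    [0,0,0.008],
    [0,0,0.008]
  ],
  "jaw": [1,1,1]
}}

```text
time: 16.1
tool_pos: [0.4809, 0.0307, 0.0266]
tool_rot: [-0.002, 1.0, -0.0, -0.0]
ft_force: [-5.9, -0.6, 11.0]
grip_width: 0.0133
grip_force: 41.1
```

{"api": "servo_tool", "payload": {
  "delta_rot": [
    [0,0,0],
    [0,0,0],
    [0,0,0],
    [0,0,0],
    [0,0,0]
  ],
  "travel": [
    [0,0,-0.006],
    [0,0,-0.006],
    [0,0,-0.006],
    [0,0,-0.006],
    [0,0,-0.006]
  ],
  "jaw": [1,1,0.3,0.3,0.3]
}}

```text
time: 16.6
tool_pos: [0.4808, 0.0307, 0.0262]
tool_rot: [-0.001, 1.0, 0.0, -0.0]
ft_force: [0.0, 0.2, 0.5]
grip_width: 0.03
grip_force: 0.0
```

{"api": "servo_tool", "payload": {
  "delta_rot": [
    [0,0,0],
    [0,0,0],
    [0,0,0],
    [0,0,0],
    [0,0,0]
  ],
  "travel": [
    [0,0,-0.05],
    [0,0,-0.15],
    [0,0,-0.3],
    [0,0,-0.5],
    [0,0,-0.5]
  ],
  "jaw": [0.3,0.3,0.3,0.3,-0.2]
}}

```text
time: 17.1
tool_pos: [0.4843, 0.0304, 0.1061]
tool_rot: [-0.002, 1.0, -0.0, 0.004]
ft_force: [1.3, 0.1, 0.6]
grip_width: 0.0432
grip_force: 0.0
```

```bash
python3 plan.py  .548,.2665,.07,2.193
```

```text
now [0.4843 0.0304 0.1061] 1.574 w 0.0432 t 17.1
R [-0.004, 0.015, -0.591] T [-0.214, 0.786, 0.122]
R [0.0, 0.0, -0.591] T [-0.444, 0.684, 0.12]
```

{"api": "servo_tool", "payload": {
  "delta_rot": [
    [0,0,-0.15],
    [0,0,-0.3],
    [0,0,-0.45],
    [0,0,-0.59],
    [0,0,-0.59]
  ],
  "travel": [
    [-0.05,0.2,0],
    [-0.1,0.4,0.03],
    [-0.16,0.6,0.07],
    [-0.23,0.786,0.12],
    [-0.23,0.786,0.12]
  ],
  "jaw": [-0.2,-0.2,-0.2,-0.2,-0.2]
}}

```text
time: 17.6
tool_pos: [0.5149, 0.1513, 0.0824]
tool_rot: [-0.157, 0.988, 0.0, -0.0]
ft_force: [-0.4, 0.1, -0.0]
grip_width: 0.0516
grip_force: 0.0
```

{"api": "servo_tool", "payload": {
  "delta_rot": [
    [0,0,-0.15],
    [0,0,-0.3],
    [0,0,-0.45],
    [0,0,-0.59],
    [0,0,-0.59]
  ],
  "travel": [
    [-0.11,0.17,0.03],
    [-0.22,0.34,0.06],
    [-0.33,0.51,0.09],
    [-0.444,0.684,0.12],
    [-0.444,0.684,0.12]
  ],
  "jaw": [-0.2,-0.2,-0.2,-0.2,-0.2]
}}

```text
time: 18.1
tool_pos: [0.547, 0.269, 0.0649]
tool_rot: [-0.307, 0.952, 0.0, 0.0]
ft_force: [0.2, -1.2, -0.3]
grip_width: 0.051
grip_force: 0.0
```

```bash
python3 plan.py  .548,.2665,.015,2.193; python3 - <<'E'
from fit import *
f=r.grab_frame("top"); g=r.grab_frame("side")
cv2.imwrite("pics/s4.png",np.hstack([cv2.resize(f["color"][165:275,240:325],None,fx=4,fy=4),cv2.resize(g["color"][140:250,200:315],None,fx=4,fy=4)]))
E
```

```text
now [0.547  0.269  0.0649] 2.195 w 0.051 t 18.1
R [0.001, 0.0, 0.003] T [0.004, -0.018, 0.332]
```

View pics/s4.png

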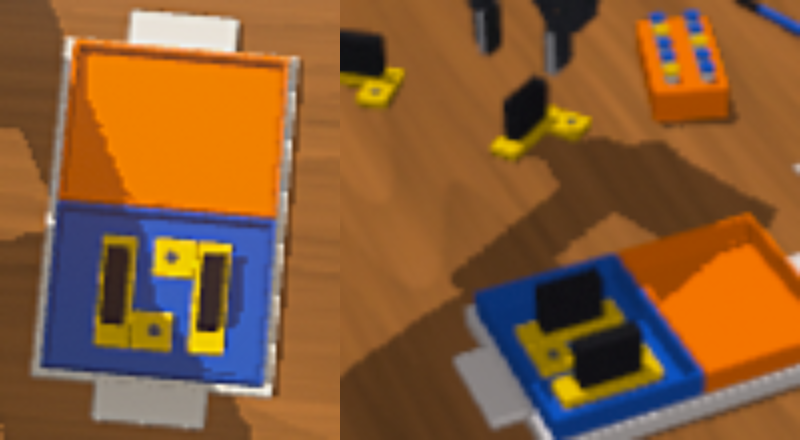

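Both left-hand clamps lie interlocked in blue, bars at (117,290) and (208,300), not touching. The gripper is above c1 at (525,105) in the side crop. I'll go down and grip.

{"api": "servo_tool", "payload": {
  "delta_rot": [
    [0,0,0],
    [0,0,0],
    [0,0,0],
    [0,0,0],
    [0,0,0]
  ],
  "travel": [
    [0,-0.01,0.1],
    [0,-0.018,0.2],
    [0,-0.018,0.332],
    [0,-0.018,0.332],
    [0,-0.018,0.332]
  ],
  "jaw": [-0.2,-0.2,-0.2,-0.2,-0.2]
}}

```text
time: 18.7
tool_pos: [0.5475, 0.2635, 0.0143]
tool_rot: [-0.305, 0.952, -0.0, -0.001]
ft_force: [0.9, -0.8, -0.4]
grip_width: 0.051
grip_force: 0.0
```

{"api": "servo_tool", "payload": {
  "delta_rot": [
    [0,0,0],
    [0,0,0],
    [0,0,0],
    [0,0,0],
    [0,0,0]
  ],
  "travel": [
    [0,0,0],
    [0,0,0],
    [0,0,0],
    [0,0,0],
    [0,0,0]
  ],
  "jaw": [1,1,1,1,1]
}}

```text
time: 19.2
tool_pos: [0.5494, 0.265, 0.0168]
tool_rot: [-0.306, 0.952, -0.0, 0.001]
ft_force: [-0.7, -0.9, 6.2]
grip_width: 0.0132
grip_force: 40.0
```

```bash
python3 plan.py  .548,.2665,.12,2.193 .583,.031,.10,1.571
```

```text
now [0.5494 0.265  0.0168] 2.192 w 0.0132 t 19.2
R [-0.001, 0.004, -0.002] T [0.0, 0.013, -0.688]
R [0.0, 0.0, 0.594] T [0.363, -0.706, 0.067]
R [0.0, 0.0, 0.594] T [0.129, -0.783, 0.066]
```

{"api": "servo_tool", "payload": {
  "delta_rot": [
    [0,0,0],
    [0,0,0],
    [0,0,0],
    [0,0,0],
    [0,0,0]
  ],
  "travel": [
    [0,0,-0.1],
    [0,0,-0.3],
    [0,0,-0.5],
    [0,0,-0.69],
    [0,0,-0.69]
  ],
  "jaw": [1,1,1,1,1]
}}

```text
time: 19.7
tool_pos: [0.5516, 0.2657, 0.125]
tool_rot: [-0.306, 0.952, 0.0, 0.004]
ft_force: [0.9, 0.1, -1.6]
grip_width: 0.0132
grip_force: 39.2
```

{"api": "servo_tool", "payload": {
  "delta_rot": [
    [0,0,0.15],
    [0,0,0.3],
    [0,0,0.45],
    [0,0,0.594],
    [0,0,0.594]
  ],
  "travel": [
    [0.09,-0.18,0],
    [0.18,-0.35,0],
    [0.27,-0.53,0.03],
    [0.363,-0.706,0.06],
    [0.363,-0.706,0.06]
  ],
  "jaw": [1,1,1,1,1]
}}

```text
time: 20.2
tool_pos: [0.565, 0.1434, 0.1086]
tool_rot: [-0.152, 0.988, -0.001, -0.001]
ft_force: [-0.7, 0.5, 0.0]
grip_width: 0.0134
grip_force: 39.3
```

```bash
python3 plan.py .583,.031,.10,1.571
```

```text
now [0.565  0.1434 0.1086] 1.876 w 0.0134 t 20.2
R [-0.002, -0.006, 0.582] T [0.111, -0.751, 0.058]
```

{"api": "servo_tool", "payload": {
  "delta_rot": [
    [0,0,0.15],
    [0,0,0.3],
    [0,0,0.45],
    [0,0,0.582],
    [0,0,0.582]
  ],
  "travel": [
    [0.03,-0.19,0],
    [0.06,-0.38,0],
    [0.09,-0.56,0.03],
    [0.111,-0.751,0.06],
    [0.111,-0.751,0.06]
  ],
  "jaw": [1,1,1,1,1]
}}

```text
time: 20.7
tool_pos: [0.584, 0.032, 0.1001]
tool_rot: [-0.001, 1.0, -0.0, -0.001]
ft_force: [-0.1, 0.5, -1.0]
grip_width: 0.0131
grip_force: 39.4
```

{"api": "servo_tool", "payload": {
  "delta_rot": [
    [0,0,0],
    [0,0,0]
  ],
  "travel": [
    [0,0,0],
    [0,0,0]
  ],
  "jaw": [1,1]
}}

```text
time: 20.9
tool_pos: [0.5839, 0.0355, 0.1009]
tool_rot: [-0.003, 1.0, 0.0, -0.0]
ft_force: [0.9, 0.3, -0.6]
grip_width: 0.0131
grip_force: 39.4
```

```bash
python3 plan.py .583,.031,.034,1.571
```

```text
now [0.5839 0.0355 0.1009] 1.578 w 0.0131 t 20.9
R [0.001, -0.001, 0.013] T [0.006, -0.03, 0.446]
```

{"api": "servo_tool", "payload": {
  "delta_rot": [
    [0,0,0],
    [0,0,0.01],
    [0,0,0.01],
    [0,0,0.01],
    [0,0,0.01]
  ],
  "travel": [
    [0,-0.015,0.12],
    [0.005,-0.03,0.24],
    [0.005,-0.03,0.36],
    [0.005,-0.03,0.446],
    [0.005,-0.03,0.446]
  ],
  "jaw": [1,1,1,1,1]
}}

```text
time: 21.4
tool_pos: [0.5817, 0.0311, 0.0321]
tool_rot: [-0.001, 1.0, 0.0, -0.002]
ft_force: [-0.3, 0.0, -0.5]
grip_width: 0.0134
grip_force: 39.4
```

{"api": "servo_tool", "payload": {
  "delta_rot": [
    [0,0,0],
    [0,0,0],
    [0,0,0],
    [0,0,0],
    [0,0,0]
  ],
  "travel": [
    [0,0,0.01],
    [0,0,0.02],
    [0,0,0.03],
    [0,0,0.04],
    [0,0,0.04]
  ],
  "jaw": [1,1,1,1,1]
}}

```text
time: 21.9
tool_pos: [0.5837, 0.0299, 0.0284]
tool_rot: [0.0, 1.0, -0.0, 0.0]
ft_force: [0.3, -0.2, -0.9]
grip_width: 0.0136
grip_force: 39.4
```

{"api": "servo_tool", "payload": {
  "delta_rot": [
    [0,0,0],
    [0,0,0],
    [0,0,0]
  ],
  "travel": [
    [0,0,0.004],
    [0,0,0.008],
    [0,0,0.008]
  ],
  "jaw": [1,1,1]
}}

```text
time: 22.2
tool_pos: [0.5836, 0.0299, 0.0269]
tool_rot: [0.0, 1.0, -0.0, -0.0]
ft_force: [0.0, -0.0, -0.4]
grip_width: 0.0133
grip_force: 39.4
```

{"api": "servo_tool", "payload": {
  "delta_rot": [
    [0,0,0],
    [0,0,0],
    [0,0,0]
  ],
  "travel": [
    [0,0,0.004],
    [0,0,0.008],
    [0,0,0.008]
  ],
  "jaw": [1,1,1]
}}

```text
time: 22.5
tool_pos: [0.5836, 0.0299, 0.0267]
tool_rot: [0.0, 1.0, -0.0, -0.0]
ft_force: [-3.9, -1.2, 7.0]
grip_width: 0.0133
grip_force: 40.6
```

{"api": "servo_tool", "payload": {
  "delta_rot": [
    [0,0,0],
    [0,0,0],
    [0,0,0],
    [0,0,0],
    [0,0,0]
  ],
  "travel": [
    [0,0,-0.004],
    [0,0,-0.004],
    [0,0,-0.004],
    [0,0,-0.004],
    [0,0,-0.004]
  ],
  "jaw": [1,1,0.3,0.3,0.3]
}}

```text
time: 23.0
tool_pos: [0.5836, 0.0299, 0.0262]
tool_rot: [0.0, 1.0, 0.0, -0.0]
ft_force: [-0.4, -0.6, 0.1]
grip_width: 0.0298
grip_force: 0.0
```

{"api": "servo_tool", "payload": {
  "delta_rot": [
    [0,0,0],
    [0,0,0],
    [0,0,0],
    [0,0,0],
    [0,0,0]
  ],
  "travel": [
    [0,0,-0.05],
    [0,0,-0.15],
    [0,0,-0.3],
    [0,0,-0.5],
    [0,0,-0.5]
  ],
  "jaw": [0.3,0.3,0.3,0.3,-0.2]
}}

```text
time: 23.5
tool_pos: [0.5876, 0.0297, 0.1078]
tool_rot: [-0.0, 1.0, -0.0, 0.005]
ft_force: [1.1, -0.3, 0.8]
grip_width: 0.0431
grip_force: 0.0
```

```bash
python3 plan.py  .456,.398,.07,.88
```

```text
now [0.5876 0.0297 0.1078] 1.571 w 0.0431 t 23.5
R [0.001, 0.019, 0.44] T [0.293, 0.819, 0.081]
R [0.0, 0.0, 0.44] T [0.472, 0.73, 0.083]
R [0.0, 0.0, 0.439] T [0.625, 0.603, 0.084]
```

{"api": "servo_tool", "payload": {
  "delta_rot": [
    [0,0,0.11],
    [0,0,0.22],
    [0,0,0.33],
    [0,0,0.44],
    [0,0,0.44]
  ],
  "travel": [
    [0.07,0.2,0.02],
    [0.13,0.4,0.04],
    [0.2,0.61,0.06],
    [0.27,0.819,0.08],
    [0.27,0.819,0.08]
  ],
  "jaw": [-0.2,-0.2,-0.2,-0.2,-0.2]
}}

```text
time: 24.0
tool_pos: [0.5413, 0.156, 0.0893]
tool_rot: [0.114, 0.993, 0.0, -0.001]
ft_force: [-0.1, -0.5, 0.0]
grip_width: 0.0513
grip_force: 0.0
```

{"api": "servo_tool", "payload": {
  "delta_rot": [
    [0,0,0.11],
    [0,0,0.22],
    [0,0,0.33],
    [0,0,0.44],
    [0,0,0.44]
  ],
  "travel": [
    [0.12,0.18,0.02],
    [0.23,0.36,0.04],
    [0.35,0.55,0.06],
    [0.472,0.73,0.08],
    [0.472,0.73,0.08]
  ],
  "jaw": [-0.2,-0.2,-0.2,-0.2,-0.2]
}}

```text
time: 24.5
tool_pos: [0.4979, 0.2781, 0.0775]
tool_rot: [0.227, 0.974, 0.0, -0.0]
ft_force: [0.4, 0.2, 0.5]
grip_width: 0.0512
grip_force: 0.0
```

```bash
python3 plan.py  .456,.398,.065,.88; python3 - <<'E'
from fit import *
fs=[r.grab_frame("top"),r.grab_frame("side")]
for ff in(fs[:1],fs[1:]): print(np.round(fit(ff,-1,(.456,.398,-.69)),4), np.round(fit(ff,-1,(.583,.03,0),.010),4))
E
```

```text
now [0.4979 0.2781 0.0775] 1.112 w 0.0512 t 24.5
R [0.001, -0.002, 0.444] T [0.604, 0.593, 0.084]
[ 4.652000e-01  4.088000e-01 -1.231700e+00  6.265728e+02] [5.841000e-01 2.880000e-02 9.900000e-03 1.357468e+02]
[  0.4557   0.3961  -0.6892 148.6954] [5.847000e-01 2.830000e-02 2.190000e-02 2.412821e+02]
```

{"api": "servo_tool", "payload": {
  "delta_rot": [
    [0,0,0.11],
    [0,0,0.22],
    [0,0,0.33],
    [0,0,0.444],
    [0,0,0.444]
  ],
  "travel": [
    [0.15,0.15,0.02],
    [0.3,0.3,0.04],
    [0.45,0.45,0.06],
    [0.604,0.593,0.08],
    [0.604,0.593,0.08]
  ],
  "jaw": [-0.2,-0.2,-0.2,-0.2,-0.2]
}}

```text
time: 25.1
tool_pos: [0.4573, 0.3972, 0.0655]
tool_rot: [0.339, 0.941, 0.0, -0.0]
ft_force: [0.3, -0.8, 1.0]
grip_width: 0.0513
grip_force: 0.0
```

{"api": "servo_tool", "payload": {
  "delta_rot": [
    [0,0,0]
  ],
  "travel": [
    [0,0,0]
  ],
  "jaw": [-0.2]
}}

```text
time: 25.2
tool_pos: [0.4583, 0.3948, 0.0655]
tool_rot: [0.339, 0.941, -0.0, 0.0]
ft_force: [-0.7, -1.0, -0.6]
grip_width: 0.0508
grip_force: 0.0
```

```bash
python3 plan.py  .456,.3975,.015,.88
```

```text
now [0.4583 0.3948 0.0655] 0.879 w 0.0508 t 25.2
R [0.0, 0.001, -0.002] T [0.023, 0.004, 0.337]
```

{"api": "servo_tool", "payload": {
  "delta_rot": [
    [0,0,0],
    [0,0,0],
    [0,0,0],
    [0,0,0],
    [0,0,0]
  ],
  "travel": [
    [0.01,0,0.1],
    [0.015,0,0.2],
    [0.015,0,0.33],
    [0.015,0,0.337],
    [0.015,0,0.337]
  ],
  "jaw": [-0.2,-0.2,-0.2,-0.2,-0.2]
}}

```text
time: 25.7
tool_pos: [0.4552, 0.3957, 0.0133]
tool_rot: [0.34, 0.94, -0.001, -0.001]
ft_force: [0.7, 1.5, 0.1]
grip_width: 0.051
grip_force: 0.0
```

{"api": "servo_tool", "payload": {
  "delta_rot": [
    [0,0,0],
    [0,0,0],
    [0,0,0],
    [0,0,0],
    [0,0,0]
  ],
  "travel": [
    [0,0,0],
    [0,0,0],
    [0,0,0],
    [0,0,0],
    [0,0,0]
  ],
  "jaw": [1,1,1,1,1]
}}

```text
time: 26.2
tool_pos: [0.4566, 0.3975, 0.0159]
tool_rot: [0.34, 0.941, 0.001, 0.001]
ft_force: [0.1, 0.0, 5.4]
grip_width: 0.0131
grip_force: 39.8
```

```bash
python3 plan.py  .456,.3975,.125,.88 .583,-.027,.12,-1.571
```

```text
now [0.4566 0.3975 0.0159] 0.878 w 0.0131 t 26.2
R [0.003, 0.001, -0.005] T [0.003, -0.001, -0.727]
R [0.0, 0.0, 0.937] T [-0.491, -0.328, 0.007]
R [0.0, 0.0, 0.936] T [-0.588, -0.059, 0.006]
R [0.0, 0.0, 0.936] T [-0.546, 0.226, 0.007]
R [0.0, 0.0, 0.936] T [-0.376, 0.456, 0.006]
R [0.0, 0.0, 0.936] T [-0.118, 0.579, 0.007]
```

{"api": "servo_tool", "payload": {
  "delta_rot": [
    [0,0,0],
    [0,0,0],
    [0,0,0],
    [0,0,0],
    [0,0,0]
  ],
  "travel": [
    [0,0,-0.1],
    [0,0,-0.3],
    [0,0,-0.5],
    [0,0,-0.72],
    [0,0,-0.72]
  ],
  "jaw": [1,1,1,1,1]
}}

```text
time: 26.7
tool_pos: [0.4588, 0.3991, 0.1295]
tool_rot: [0.34, 0.941, 0.004, 0.003]
ft_force: [0.4, 0.5, -0.1]
grip_width: 0.0131
grip_force: 39.2
```

{"api": "servo_tool", "payload": {
  "delta_rot": [
    [0,0,0.23],
    [0,0,0.46],
    [0,0,0.7],
    [0,0,0.936],
    [0,0,0.936]
  ],
  "travel": [
    [-0.12,-0.08,0],
    [-0.25,-0.16,0],
    [-0.37,-0.24,0],
    [-0.49,-0.328,0],
    [-0.49,-0.328,0]
  ],
  "jaw": [1,1,1,1,1]
}}

```text
time: 27.2
tool_pos: [0.4809, 0.3098, 0.1223]
tool_rot: [0.56, 0.829, -0.001, -0.0]
ft_force: [0.3, 0.2, -1.4]
grip_width: 0.013
grip_force: 39.2
```

{"api": "servo_tool", "payload": {
  "delta_rot": [
    [0,0,0.23],
    [0,0,0.46],
    [0,0,0.7],
    [0,0,0.936],
    [0,0,0.936]
  ],
  "travel": [
    [-0.15,-0.02,0],
    [-0.3,-0.03,0],
    [-0.45,-0.05,0],
    [-0.588,-0.06,0],
    [-0.588,-0.06,0]
  ],
  "jaw": [1,1,1,1,1]
}}

```text
time: 27.7
tool_pos: [0.5061, 0.2256, 0.1226]
tool_rot: [0.743, 0.669, -0.0, 0.0]
ft_force: [0.7, -0.2, -0.5]
grip_width: 0.013
grip_force: 39.2
```

{"api": "servo_tool", "payload": {
  "delta_rot": [
    [0,0,0.23],
    [0,0,0.46],
    [0,0,0.7],
    [0,0,0.936],
    [0,0,0.936]
  ],
  "travel": [
    [-0.14,0.06,0],
    [-0.27,0.11,0],
    [-0.41,0.17,0],
    [-0.546,0.226,0],
    [-0.546,0.226,0]
  ],
  "jaw": [1,1,1,1,1]
}}

```text
time: 28.2
tool_pos: [0.5316, 0.1412, 0.1227]
tool_rot: [0.883, 0.469, -0.0, 0.0]
ft_force: [0.1, 0.2, -0.7]
grip_width: 0.0133
grip_force: 39.2
```

```bash
python3 plan.py .583,-.027,.11,-1.571
```

```text
now [0.5316 0.1412 0.1227] -0.593 w 0.0133 t 28.2
R [0.0, 0.001, 0.933] T [-0.369, 0.456, 0.043]
R [0.0, 0.0, 0.934] T [-0.112, 0.575, 0.042]
```

{"api": "servo_tool", "payload": {
  "delta_rot": [
    [0,0,0.23],
    [0,0,0.46],
    [0,0,0.7],
    [0,0,0.933],
    [0,0,0.933]
  ],
  "travel": [
    [-0.09,0.11,0],
    [-0.18,0.23,0],
    [-0.28,0.34,0],
    [-0.37,0.456,0.04],
    [-0.37,0.456,0.04]
  ],
  "jaw": [1,1,1,1,1]
}}

```text
time: 28.7
tool_pos: [0.557, 0.0574, 0.1161]
tool_rot: [0.97, 0.243, -0.0, -0.0]
ft_force: [-0.8, 0.5, -2.0]
grip_width: 0.0134
grip_force: 39.2
```

{"api": "servo_tool", "payload": {
  "delta_rot": [
    [0,0,0.23],
    [0,0,0.46],
    [0,0,0.7],
    [0,0,0.933],
    [0,0,0.933]
  ],
  "travel": [
    [-0.03,0.14,0],
    [-0.06,0.28,0],
    [-0.09,0.43,0.02],
    [-0.112,0.575,0.04],
    [-0.112,0.575,0.04]
  ],
  "jaw": [1,1,1,1,1]
}}

```text
time: 29.2
tool_pos: [0.5831, -0.0263, 0.1105]
tool_rot: [1.0, 0.001, -0.0, -0.0]
ft_force: [0.5, 0.1, -0.9]
grip_width: 0.0133
grip_force: 39.3
```

{"api": "servo_tool", "payload": {
  "delta_rot": [
    [0,0,0],
    [0,0,0]
  ],
  "travel": [
    [0,0,0],
    [0,0,0]
  ],
  "jaw": [1,1]
}}

```text
time: 29.4
tool_pos: [0.5824, -0.0244, 0.1108]
tool_rot: [1.0, 0.003, -0.0, -0.0]
ft_force: [-0.2, 0.3, -1.2]
grip_width: 0.0137
grip_force: 39.2
```

```bash
python3 plan.py .583,-.027,.0335,-1.571
```

```text
now [ 0.5824 -0.0244  0.1108] -1.565 w 0.0137 t 29.4
R [-0.002, 0.001, 0.011] T [0.004, 0.018, 0.515]
```

{"api": "servo_tool", "payload": {
  "delta_rot": [
    [0,0,0],
    [0,0,0.01],
    [0,0,0.01],
    [0,0,0.01],
    [0,0,0.01]
  ],
  "travel": [
    [0,0.01,0.15],
    [0.005,0.018,0.3],
    [0.005,0.018,0.42],
    [0.005,0.018,0.515],
    [0.005,0.018,0.515]
  ],
  "jaw": [1,1,1,1,1]
}}

```text
time: 29.9
tool_pos: [0.5815, -0.0275, 0.0314]
tool_rot: [1.0, -0.001, -0.002, -0.0]
ft_force: [0.1, 0.0, -0.2]
grip_width: 0.0132
grip_force: 39.2
```

{"api": "servo_tool", "payload": {
  "delta_rot": [
    [0,0,0],
    [0,0,0],
    [0,0,0],
    [0,0,0],
    [0,0,0]
  ],
  "travel": [
    [0,0,0.01],
    [0,0,0.02],
    [0,0,0.03],
    [0,0,0.04],
    [0,0,0.04]
  ],
  "jaw": [1,1,1,1,1]
}}

```text
time: 30.4
tool_pos: [0.5836, -0.0289, 0.0278]
tool_rot: [1.0, -0.002, 0.0, 0.0]
ft_force: [0.7, 0.2, -1.0]
grip_width: 0.0134
grip_force: 39.2
```

{"api": "servo_tool", "payload": {
  "delta_rot": [
    [0,0,0],
    [0,0,0],
    [0,0,0]
  ],
  "travel": [
    [0,0,0.004],
    [0,0,0.008],
    [0,0,0.008]
  ],
  "jaw": [1,1,1]
}}

```text
time: 30.7
tool_pos: [0.5834, -0.0288, 0.0263]
tool_rot: [1.0, -0.002, -0.0, -0.0]
ft_force: [0.2, 0.0, -1.1]
grip_width: 0.0135
grip_force: 39.2
```

{"api": "servo_tool", "payload": {
  "delta_rot": [
    [0,0,0],
    [0,0,0],
    [0,0,0]
  ],
  "travel": [
    [0,0,0.004],
    [0,0,0.006],
    [0,0,0.006]
  ],
  "jaw": [1,1,1]
}}

```text
time: 31.0
tool_pos: [0.5836, -0.0289, 0.0259]
tool_rot: [1.0, -0.002, 0.0, 0.0]
ft_force: [-2.1, 0.9, 4.3]
grip_width: 0.0135
grip_force: 39.9
```

Contact. I'll release, rise and move clear.

{"api": "servo_tool", "payload": {
  "delta_rot": [
    [0,0,0],
    [0,0,0],
    [0,0,0],
    [0,0,0],
    [0,0,0]
  ],
  "travel": [
    [0,0,-0.002],
    [0,0,-0.002],
    [0,0,-0.002],
    [0,0,-0.002],
    [0,0,-0.002]
  ],
  "jaw": [1,0.3,0.3,0.3,0.3]
}}

```text
time: 31.5
tool_pos: [0.5834, -0.0288, 0.0257]
tool_rot: [1.0, -0.002, -0.0, -0.0]
ft_force: [0.5, 0.1, 0.1]
grip_width: 0.03
grip_force: 0.0
```

{"api": "servo_tool", "payload": {
  "delta_rot": [
    [0,0,0],
    [0,0,0],
    [0,0,0],
    [0,0,0],
    [0,0,0]
  ],
  "travel": [
    [0,0,-0.05],
    [0,0,-0.15],
    [0,0,-0.35],
    [0,0,-0.6],
    [0,0,-0.85]
  ],
  "jaw": [0.3,0.3,0.3,0.3,0.3]
}}

```text
time: 32.0
tool_pos: [0.5834, -0.0288, 0.1558]
tool_rot: [1.0, -0.002, 0.0, 0.0]
ft_force: [0.3, -0.9, -0.0]
grip_width: 0.0298
grip_force: 0.0
```

{"api": "servo_tool", "payload": {
  "delta_rot": [
    [0,0,0],
    [0,0,0],
    [0,0,0],
    [0,0,0],
    [0,0,0]
  ],
  "travel": [
    [0,0.25,-0.1],
    [0,0.5,-0.2],
    [0,0.75,-0.3],
    [0,1,-0.4],
    [0,1,-0.4]
  ],
  "jaw": [0.3,0.3,0.3,0.3,0.3]
}}

```text
time: 32.5
tool_pos: [0.5841, -0.184, 0.2181]
tool_rot: [1.0, -0.004, 0.003, 0.002]
ft_force: [0.1, 0.3, 0.9]
grip_width: 0.0299
grip_force: 0.0
```

{"api": "servo_tool", "payload": {
  "delta_rot": [
    [0,0,0],
    [0,0,0],
    [0,0,0],
    [0,0,0],
    [0,0,0]
  ],
  "travel": [
    [0,0.25,0],
    [0,0.5,0],
    [0,0.75,0],
    [0,1,0],
    [0,1,0]
  ],
  "jaw": [0.3,0.3,0.3,0.3,0.3]
}}

```text
time: 33.0
tool_pos: [0.5815, -0.3329, 0.2142]
tool_rot: [1.0, -0.004, 0.0, 0.001]
ft_force: [0.8, 0.0, -0.1]
grip_width: 0.0297
grip_force: 0.0
```

```bash
python3 - <<'E'
from fit import *
f=r.grab_frame("top"); g=r.grab_frame("side")
cv2.imwrite("pics/s5.png",np.hstack([cv2.resize(f["color"][165:275,240:325],None,fx=4,fy=4),cv2.resize(g["color"][170:280,220:335],None,fx=4,fy=4)]))
for s,p in((1,(.481,-.028,0)),(1,(.481,.031,3.14)),(-1,(.583,.03,0)),(-1,(.583,-.029,3.14))): print(np.round(fit([f],s,p,.01,46),4))
print(fit([g],2,(.465,-.384,.79)),fit([g],0,(.41,-.226,-.58)))
E
```

```text
[ 4.820000e-01 -2.870000e-02 -1.960000e-02  2.786943e+02]
[4.814000e-01 2.990000e-02 3.167700e+00 2.434523e+02]
[5.841000e-01 2.880000e-02 1.030000e-02 2.699995e+02]
[ 5.870000e-01 -2.970000e-02  3.128100e+00  2.867794e+02]
(np.float64(0.4645130549257985), np.float64(-0.38498589139476813), np.float64(0.7875249343597643), np.float64(120.03758169934639)) (np.float64(0.4104401725247101), np.float64(-0.22690065787179628), np.float64(-0.5719908443457344), np.float64(68.89281045751633))
```

View pics/s5.png

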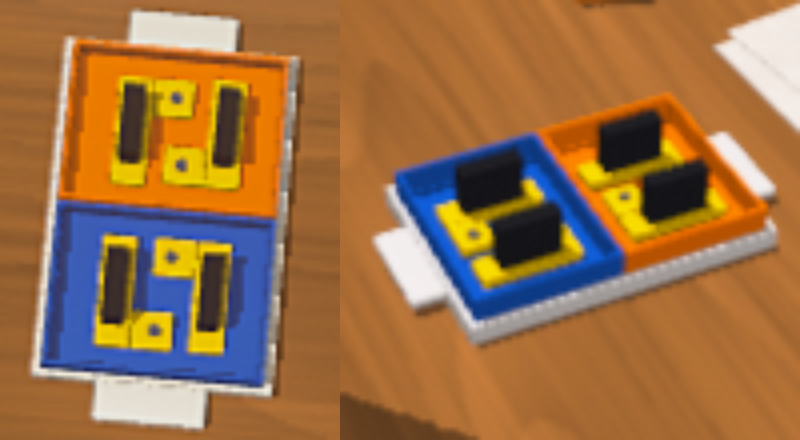

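All four clamps lie flat with fins up: the left-hand pair in blue at (117,290) and (208,300), the right-hand pair in orange at (132,130) and (226,130). The T-shaped and straight clamps have not moved, and the gripper is clear.

```bash
python3 -c "
from bench import r; print(r.finish_job())"
```

```text
the job is handed in; nothing more can be done
None
```

The job is handed in after about 33 s: both left-hand clamps lie flat, fin up, in the blue tray and both right-hand ones in the orange tray, each lowered to contact before release; the T-shaped and straight clamps measured unmoved, and nothing touched the tube rack or beaker.

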